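Fish the test pot out from under the shelf with the reacher

ROBOT

A 6-joint arm with a two-finger parallel gripper is mounted at the origin on the work surface. World frame = base frame: x ahead of the robot, y to its left, z up, the work surface at z = 0. Lengths are in m, angles in degrees, forces in N, time in s.
With the tool pointing down it reaches from about 0.325 to 0.775 m from the base axis. Payload 5.5 kg.
Tool frame: the origin (TCP) lies between the finger pads; the fingertips stand 22 mm ahead of it and the grasp point (between the pads) lies 3 mm ahead of it; z points along the fingers, y is the line along which they close (so a half turn about z gives the same grasp; the last joint's range is limited). The gripper opens to 85 mm and grips with 20 to 120 N. Pads are 22 mm wide; open, the fingers measure 114 mm over their backs; the gripper's body (76 mm by 85 mm) begins 54 mm behind the grasp point. The pads swing forward as they close: fully open they stand 13 mm farther back than shut.
Start: joints at [-69.654, 5.22, 70.514, -0, 104.267, -3.249], TCP at [0.24, -0.55, 0.233] pointing down, gripper open.
Joint ranges: [-164.24, 164.24], [-49.07, 125.15], [9.68, 141.18], [-86.29, 266.29], [3.28, 154.24], [-151.56, 151.56]. Speed limits (degrees/s): [147.25, 147.25, 172.46, 180, 180, 180].

INTERFACE

Orientations are given as [roll, pitch, yaw] about the fixed x, y, z axes, in that order (R = Rz(yaw) Ry(pitch) Rx(roll)).
In Python, from cell import arm gives the robot as it stands.
- The arm moves only by the tool carry_out, never from a script. Its argument "series" is a list of rows, each a list of 3 entries, a list of its own where there are three numbers: the shift along the tool's x, y, z in mm, then the turn about the tool's z in degrees, then the opening, from 0 (shut) to 1 (fully open). In form: [[[x, y, z], turn, hand], ...]. A call has 1 to 12 rows; each row shifts and turns the commanded pose from where the row before left it, along the tool's axes as they then stand; what a row does not reach is not made up. A row lasts 1/8 s, in which the tool goes at most 62.5 mm and 10.7 degrees, less where a joint would pass 70% of its speed; a pose out of reach is approached as far as the arm can. A call with a gripper value outside its range is refused whole. The fingers move at their own pace and stop on an object; the grip force is fixed at half the most. Time passes only in rows, so rows that do not move let the fingers close. It gives the time, the measured TCP pose, the force, the opening and the grip force at its end, in the units of the state.
- arm.state(): the state, without advancing time (a new reading comes with each control period).
- arm.get_image(name): name is "scene" or "top" or "wrist"; returns (picture, depth): 384x512x3 uint8, blue, green, red; 384x512 float32, m along the optical axis (not along the pixel's ray), 0 where there is no reading.
- arm.camera_info(name): a dict with "mtx" (3x3 intrinsics, pixels), "R" (3x3) and "t" (3): a world point X has camera coordinates R X + t. Camera axes: x right, y down, z forward; pixel columns grow to the right and rows downward; lengths in m; the calibration is good to about 2 mm. The wrist camera is an equidistant fisheye: a pixel r from the principal point sees the ray r / f radians off the axis. A picture is of the moment at which its call begins: read the wrist's pose just before it. camera_info takes no time and is no camera call; for the wrist camera it gives the pose at the moment of the call.
- arm.close_job(): hands the job in; it is judged then, once.
Trained networks look in the newest picture that a camera, given by its name, has taken for a name from the list of things; names that differ only in an ending like _2 or _b are one class to them, and where a whole thing is asked for, a point or a joint stands for the part that bears it (a point fixed in the world has none). Each returns a list of dicts, best first, with "score" (0 to 1); they miss things now and then, are a little off and sometimes report something else, mostly with a low value. They report only what shows in the picture. A call takes as long as a camera call. They do not tell look-alikes from the thing itself.
- arm.look_for(label, camera): "point" ([row, column] in pixels, amid what is visible of it).
- arm.trace(label, camera): "mask" (384x512 bool, what is visible of it) and "point" ([row, column] in pixels, amid what is visible of it).
The state is a dict: "time": time; "joints": joint angles; "qd": joint speeds; "joint_torque": joint torques, N m; "ee_pos": TCP position; "ee_rot": TCP orientation; "wrist_force": force on the tool from outside, world axes, zero at the start; "wrist_torque": the same for the moment, N m; "grip_width": finger opening in m; "grip_force": force on a finger pad.
Only numpy, scipy, OpenCV 4.12 (cv2) and the standard library are available. Lean on these libraries where they do the work, as an engineer would, in place of code of your own. Each camera call takes 0.05 s, during which the arm holds its last target. There are 200 camera calls.

TASK

The little red test pot has been pushed to the back under the low shelf. Pick up the reacher by its grip, feed its jaws in under the shelf until they are right up to the pot, squeeze the trigger gently so that they close on it, draw it out and set it down upright, wholly on the cork mat; then lay the reacher flat on the bare table, clear of the pot and the mat. The glaze chips easily: do not touch the pot with the fingers, do not crush it in the jaws or jam it against the back, and do not tip it, knock the shelf or disturb the other things.

Things in the scene. Friction and masses are not known exactly. Their poses are not given: they have to be found in the camera images.
- reacher: Pistol-grip reacher lying on its side: black grip, red trigger, bright shaft, black head, two rubber jaws. 0.2 kg, balance near x 63, y -15 mm; lightly held it sags a few mm at the jaws. Origin on its underside, under the middle of the place to squeeze; x runs parallel to the shaft towards the jaws, y along the grip away from the shaft, z up. All parts are centred 15 mm above the underside.
- reacher_grip (a point): Middle of the squeeze line on the reacher, 15 mm above its underside, axes as the reacher's. Grip: a bar 30 mm tall with a flat back 30 mm behind this point (-x), from y = -35 to 60 mm. In front the red trigger, a bowed lever 20 mm tall, comes to 30 mm ahead. Squeezing along x takes grip and trigger from 60 mm over all to 44 mm fully home.
- trigger (a joint): Trigger angle: 0 free, 0.42 rad fully home (pivot 40 mm to the shaft side of the squeeze line, about 0.025 rad per mm). Sprung: 8 N on the squeeze line when free, 11 N half way, 14 N home. When the jaws meet something, each presses with about 0.45 of the squeeze beyond the spring. As both fingers close, the whole reacher moves forward (+x) by half of what the trigger yields.
- reacher_palm (a point): Middle of the flat rubber palm between the jaws, 20 mm wide: 285 mm ahead (x) and -46 mm (y) of the reacher's origin, on the shaft's axis. Two jaws, pads 20 mm tall reaching 24 mm beyond the palm, stand about 55 mm apart inside with the trigger free, 37 mm at 0.22 rad, 20 mm at 0.42 rad, and spring open when it is let go; open they measure 75 mm over all. Shaft 16 mm thick.
- pot: Small red glazed test pot, cream inside, upright, 34 mm tall, pinched by hand out of round: anything from 30 to 42 mm across, depending on the side; feel for it. About 0.09 kg (0.06 to 0.13). Origin at the centre of its foot. Stands under the low shelf, 1 to 27 mm clear of the back panel. More than 12 N from a jaw, or 15 N against the back panel, chips it.
- riser: Low slatted wooden bench shelf on four short turned legs, fixed; the pot shows between the slats. Origin on the table under its middle; x points from the open front to the back, y to the left as seen from the front. Top 200 mm (x) by 340 mm (y), underside 70 mm above the table, 18 mm thick; books and a box lie on it. Legs 22 mm thick at x = +-83, y = +-155 mm.
- riser_back (a point): Middle of the inner face of the shelf's back panel, 85 mm behind (+x) the shelf's middle, 35 mm above the table, axes as the shelf's. The panel closes the back from the table to the slats and is 290 mm wide. The open front edge lies 185 mm in front of it.
- mat: Square cork mat, 120 by 120 mm, 4 mm thick, fixed to the table. Origin at the centre of its underside, x and y along its edges, z up.
- jar_a: Bystander: blue jar with a white cap, 38 mm across, 52 mm tall, standing under the shelf. Origin at the centre of its foot.
- jar_b: Bystander: yellow jar with a white cap, 38 mm across, 52 mm tall, standing under the shelf. Origin at the centre of its foot.
- brush_cup: Bystander: dark blue cup with brushes, 60 mm across, 85 mm tall (brushes to 230 mm), standing on the shelf near its front edge. Origin at the centre of its foot.
- vase_red: Bystander: red and green vase, 95 mm across, 220 mm tall. Origin at the centre of its foot.
- bowl: Bystander: pale unglazed bowl, 100 mm across, 45 mm tall. Origin at the centre of its foot.
There are look-alikes about, which are no part of the job. Several things look just like the mat: the one meant starts farthest from the robot's base.

How it is judged (in metres and radians):
On the way, in this order (a step that is already met when the one before it is completed fails the run):
1. the jaws have closed on the pot, still under the shelf (contact force between each of jaw_l_c1, jaw_r_c1 and pot above 0.8 N and x of pot in the frame of riser above 0 m), for 0.2 s.
2. the pot, held in the jaws, is out in front of the shelf (contact force between each of jaw_l_c1, jaw_r_c1 and pot above 0.5 N and x of pot in the frame of riser below -0.12 m), for 0.2 s.
At the end, for the whole second after the job is handed in: The pot stands upright (within 0.1 rad) and at rest on the cork mat, its centre within 45 mm of the mat's centre along each of its edges; the reacher lies flat (within 0.06 rad) and at rest on the table, released, touching neither the pot nor the mat (x of pot in the frame of mat between -0.045 and 0.045 m and y of pot in the frame of mat between -0.045 and 0.045 m and z of pot in the frame of mat below 0.007 m and angle between pot's own z axis and vertical below 0.1 rad and linear speed of each of pot, reacher below 0.01 m/s and contact force between reacher and pot below 0.05 N and contact force between reacher and mat below 0.05 N and height (world z) of reacher below 0.006 m and angle between reacher's own z axis and vertical below 0.06 rad).
It fails at once if a jaw presses on the pot with more than 12 N (contact force between any of jaw_l_c1, jaw_r_c1 and pot above 12 N).
It fails at once if the pot is jammed against the shelf with more than 15 N or tipped by more than 0.5 rad (contact force between pot and riser above 15 N or angle between pot's own z axis and vertical above 0.5 rad).
It fails at once if the fingers or the arm touch the pot (contact force between any of the fingers, the arm and pot above 0.3 N).
It fails at once if the shelf is struck with more than 15 N by the reacher or the robot (contact force between any of reacher, the arm, the fingers and riser above 15 N).
It fails at once if the red vase, a jar, the brush cup or the bowl is moved by more than 30 mm or tipped (distance of any of vase_red, jar_a, jar_b, brush_cup, bowl from where it was at the start of the episode above 0.03 m or angle between any of vase_red, jar_a, jar_b, brush_cup, bowl's own z axis and vertical above 0.3 rad).
It also fails if it takes over 69 s, if anything falls off the work surface, if the arm or the gripper's body presses on something with over 40 N, if the wrist force passes 120 N, or if a joint passes its speed limit or range.

## Working session

There is one attempt and no reset: what is moved stays moved. The work goes in short steps, Python scripts to look and compute and a tool call to move; the robot and the scene stay as the last step left them, time stands still between calls to the robot, and variables do not carry over. Pictures are saved under pics/ and viewed, at most 13 in all, crops included, and the job is handed in when it is done.

Besides the shell and the picture viewer there is one more tool, called after "Call:" as name([rows], argument=value, ...), one row to a line, values as JSON. carry_out: Moves the arm, as the interface text tells. Its arguments: {"type":"object","properties":{"series":{"type":"array"}},"required":["series"]}

```bash
ls; mkdir -p pics
cat > h.py <<'E'
import numpy as np, cv2
from cell import arm
def world(cam,row,col,depth):
    i=arm.camera_info(cam);K=np.array(i["mtx"]);R=np.array(i["R"]);t=np.array(i["t"]).ravel()
    p=np.stack([(col-K[0,2])/K[0,0]*depth,(row-K[1,2])/K[1,1]*depth,depth],-1)
    return (p-t)@R
def atz(cam,row,col,z):
    i=arm.camera_info(cam);K=np.array(i["mtx"]);R=np.array(i["R"]);t=np.array(i["t"]).ravel()
    c=-R.T@t; d=R.T@np.array([(col-K[0,2])/K[0,0],(row-K[1,2])/K[1,1],1.]);return c+d*(z-c[2])/d[2]
def proj(cam,X):
    i=arm.camera_info(cam);q=np.array(i["mtx"])@(np.array(i["R"])@np.array(X)+np.array(i["t"]).ravel());return q[1]/q[2],q[0]/q[2]
E
python3 - <<'E'
from h import *
np.set_printoptions(precision=4,suppress=True)
for c in("scene","top"):
    im,d=arm.get_image(c);cv2.imwrite(f"pics/{c}0.png",im);np.save(f"{c}_d.npy",d)
    i=arm.camera_info(c);print(c,i)
    for n in("reacher","pot","riser","mat","jar_a","brush_cup","vase_red","bowl","trigger"):
        for r in arm.trace(n,c)[:5]:
            m=r["mask"]&(d>0);rr,cc=np.nonzero(m)
            w=world(c,rr,cc,d[m]);print(n,round(r["score"],2),[int(v) for v in r["point"]],np.median(w,0),w.min(0),w.max(0),m.sum())
print(arm.state())
E
```

```text
pics
scene {'mtx': array([[452.607 ,   0.    , 254.1624],
       [  0.    , 452.607 , 186.8069],
       [  0.    ,   0.    ,   1.    ]]), 'R': array([[-0.7722,  0.6351,  0.0187],
       [ 0.3289,  0.4248, -0.8435],
       [-0.5436, -0.6451, -0.5369]]), 't': array([ 0.3728, -0.1428,  1.5815])}
reacher 0.96 [150, 185] [ 0.5575 -0.3142  0.0217] [ 0.4499 -0.3975 -0.0005] [ 0.598  -0.05    0.0362] 998
riser 0.83 [234, 296] [0.5882 0.2985 0.0896] [ 0.2204  0.0553 -0.0026] [0.8264 0.4692 0.2032] 8576
mat 0.96 [169, 258] [ 0.3872 -0.0929  0.0051] [ 0.3064 -0.174  -0.0021] [ 0.4529 -0.0274  0.0104] 787
mat 0.79 [195, 173] [ 0.6865 -0.1098  0.005 ] [ 0.6154 -0.1777 -0.0024] [ 0.7537 -0.0446  0.0093] 1007
mat 0.7 [132, 246] [ 0.2639 -0.3091  0.0054] [ 0.1882 -0.3899 -0.002 ] [ 0.3259 -0.2431  0.0113] 527
jar_a 0.71 [265, 266] [0.704  0.2999 0.0522] [0.6478 0.2628 0.0014] [0.7343 0.3485 0.0899] 163
jar_a 0.57 [228, 326] [0.4856 0.2858 0.0415] [ 0.4274  0.2403 -0.0009] [0.5673 0.3438 0.0916] 189
brush_cup 0.82 [167, 308] [0.4918 0.204  0.1647] [ 0.0444 -0.2164 -0.0045] [0.5142 0.2446 0.318 ] 1358
[... 1296 characters left out ...]
25
vase_red 0.85 [213, 112] [0.4923 0.4582 0.2182] [0.4498 0.4274 0.0013] [0.5405 0.5417 0.2269] 1248
bowl 0.92 [129, 258] [0.7944 0.0268 0.0201] [ 0.7376 -0.02    0.0005] [0.8345 0.075  0.051 ] 625
{'time': 1.0, 'joints': array([-69.6565,   5.2194,  70.5143,  -0.0009, 104.2665,  -3.2473]), 'qd': array([-0.0788,  0.1392, -0.0452, -0.0494, -0.0337,  0.0453]), 'joint_torque': array([ -0.0002, -45.8485, -41.8105,  -0.0002,   0.0006,   0.    ]), 'ee_pos': array([ 0.2401, -0.5499,  0.2332]), 'ee_rot': array([-179.9997,    0.0008,   23.5906]), 'wrist_force': array([-0.3422, -0.4877,  0.6262]), 'wrist_torque': array([-0.0504,  0.0628, -0.0304]), 'grip_force': 0.0, 'grip_width': 0.08568434648970523}
```

Run:
```python
import cv2
a=cv2.imread("pics/scene0.png");b=cv2.imread("pics/top0.png")
cv2.imwrite("pics/scene0b.png",cv2.resize(a[60:380,90:480],(780,640))[:600])
cv2.imwrite("pics/top0b.png",cv2.resize(b[90:320,60:440],(800,484),interpolation=cv2.INTER_CUBIC))
```

```text
(no output)
```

View pics/top0b.png

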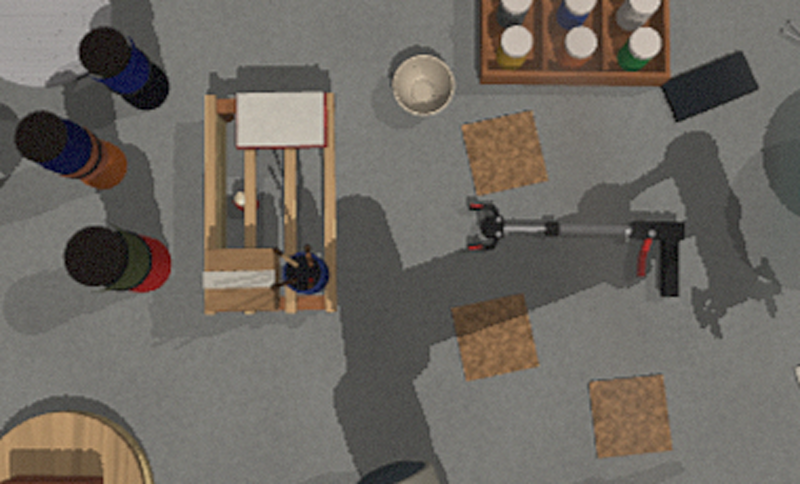

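View pics/scene0b.png

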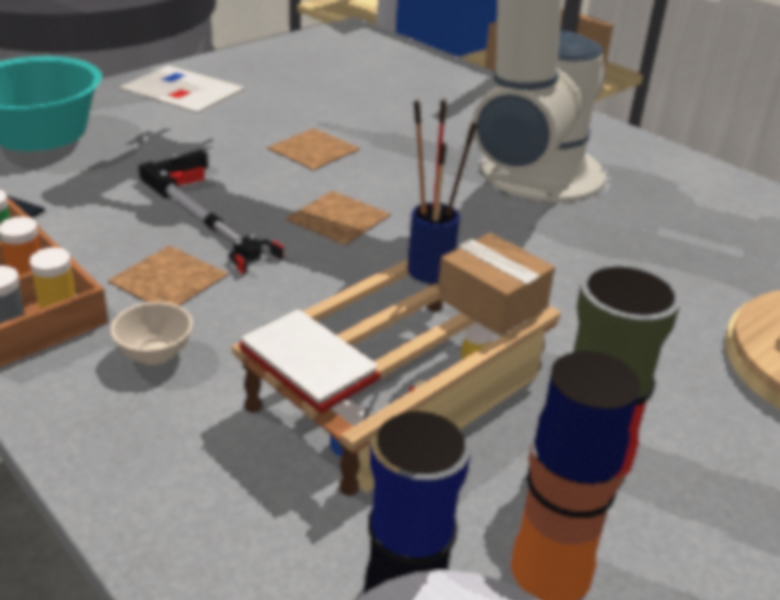

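The top crop shows the pot between the slats at original (row 185, col 175). The reacher lies at row ~200, cols 283–385, with its jaws towards the shelf. There are three cork mats, at (162,300), (250,292) and (286,362).

Could be taken for the pot: pot (185,175), red vase (213,125), orange and blue vases (160,110), red book (145,195), red trigger (212,366). By the description I choose the one between the slats at (185,175). Of the mats, the farthest from the base is (162,300), at about (0.687,-0.109).

Run:
```python
from h import *
np.set_printoptions(precision=4,suppress=True)
d=np.load("top_d.npy");rr,cc=np.nonzero(d>0);w=world("top",rr,cc,d[d>0])
def box(m,n):
    r=cv2.minAreaRect((w[m][:,:2]*1000).astype(np.float32));print(n,m.sum(),r)
s=(w[:,0]>.4)&(w[:,0]<.8)&(w[:,1]>.12)&(w[:,1]<.42)
box(s&(w[:,2]>.080)&(w[:,2]<.096),"slats")
im=cv2.imread("pics/top0.png")
r=arm.trace("reacher","top")[0]["mask"]
rr,cc=np.nonzero(r&(d>0));v=world("top",rr,cc,d[r&(d>0)])
k=v[:,2]>.008
v=v[k]
sh=v[(v[:,1]>-.27)&(v[:,1]<-.13)]
print(np.polyfit(sh[:,1],sh[:,0],1),len(sh),sh.mean(0))
print("x range grip",np.percentile(v[v[:,0]<.52][:,:2],[2,98],axis=0),"y",v[:,1].min(),v[:,1].max())
for r in arm.trace("mat","top"): pass
# mat by color around
from math import *
hsv=cv2.cvtColor(im,cv2.COLOR_BGR2HSV)
m=np.zeros(d.shape,bool);m[135:190,270:330]=True
m&=(hsv[...,1]>90)
q=np.array([atz("top",a,b,.004)[:2] for a,b in zip(*np.nonzero(m))])*1000
print("mat",cv2.minAreaRect(q.astype(np.float32)),q.mean(0))
# pot pixels
m=np.zeros(d.shape,bool);m[172:198,165:190]=True
for a in range(176,196):print(a,[(tuple(int(x) for x in im[a,b]),int(1000*world("top",a,b,d[a,b])[2])) for b in range(170,181)])
for p in ("reacher","pot"):
  for c in("scene","top"):
    for x in arm.look_for(p,c):print(p,c,x)
```

```text
slats 1468 ((588.8301391601562, 260.3671875), (338.0628356933594, 200.02444458007812), 1.8877891302108765)
[0.0087 0.563 ] 198 [ 0.5613 -0.2001  0.0202]
x range grip [[ 0.4551 -0.3814]
 [ 0.5185 -0.3226]] y -0.3938838679968133 -0.05293888547825124
mat ((673.0877685546875, -104.8509521484375), (141.44728088378906, 133.36109924316406), 13.007634162902832) [ 684.273  -109.1865]
176 [((121, 124, 125), 0), ((90, 96, 98), 0), ((69, 72, 73), 0), ((73, 77, 78), -1), ((70, 73, 72), -6), ((65, 67, 64), 0), ((92, 127, 155), 91), ((106, 149, 186), 89), ((108, 151, 185), 83), ((104, 144, 181), 89), ((98, 140, 176), 85)]
177 [((99, 104, 106), -1), ((81, 83, 82), 3), ((70, 73, 71), 1), ((74, 78, 80), 2), ((81, 81, 80), 2), ((72, 72, 71), 3), ((89, 122, 152), 89), ((110, 152, 189), 85), ((105, 144, 182), 91), ((106, 146, 184), 89), ((95, 137, 172), 89)]
178 [((92, 96, 94), 4), ((71, 75, 74), -2), ((72, 77, 76), 0), ((78, 81, 80), 0), ((75, 75, 74), -1), ((66, 70, 69), -3), ((92, 127, 156), 85), ((103, 148, 184), 89), ((104, 147, 182), 88), ((105, 148, 182), 90), ((99, 142, 177), 83)]
179 [((90, 94, 
[... 3603 characters left out ...]
, 145, 180), 90)]
194 [((77, 77, 75), 3), ((71, 73, 76), 2), ((75, 78, 78), 2), ((68, 74, 74), -2), ((70, 72, 70), 2), ((70, 71, 70), 5), ((93, 129, 157), 88), ((109, 155, 190), 89), ((110, 151, 187), 85), ((108, 149, 184), 1375), ((104, 147, 183), 88)]
195 [((73, 76, 75), 4), ((79, 83, 80), 8), ((75, 77, 78), 0), ((78, 82, 79), 3), ((76, 77, 74), 1), ((66, 69, 65), 1), ((91, 127, 157), 88), ((106, 151, 188), 89), ((108, 148, 186), 86), ((107, 150, 187), 85), ((105, 148, 188), 85)]
reacher scene {'point': [152.4, 186.4], 'score': 0.64}
reacher scene {'point': [266.6, 264.0], 'score': 0.38}
reacher top {'point': [200.0, 357.4], 'score': 0.86}
pot scene {'point': [167.9, 306.6], 'score': 0.68}
```

Call:
carry_out([
  [[60,0,0],0,1],
  [[0,0,0],0,1],
])

```text
time: 1.55
ee_pos: [0.2981, -0.5243, 0.2331]
ee_rot: [-180.0, -0.1, 23.8]
wrist_force: [-0.3, -0.3, -0.2]
grip_width: 0.0856
grip_force: 0.0
```

Call:
carry_out([
  [[0,0,0],8,1],
  [[0,0,0],8,1],
  [[0,0,0],7.8,1],
  [[43,-32,0],0,1],
  [[43,-32,0],0,1],
  [[43,-32,0],0,1],
  [[43,-32,0],0,1],
  [[43,-32,0],0,1],
  [[0,0,0],0,1],
  [[0,0,0],0,1],
])

```text
time: 2.8
ee_pos: [0.5102, -0.3671, 0.2331]
ee_rot: [180.0, 0.0, -0.2]
wrist_force: [0.4, 0.4, -0.6]
grip_width: 0.0853
grip_force: 0.0
```

Run:
```python
from h import *
np.set_printoptions(precision=4,suppress=True)
print(arm.state()["ee_pos"],arm.state()["ee_rot"],arm.state()["joints"])
print(arm.camera_info("wrist"))
im,d=arm.get_image("wrist");np.save("w1.npy",d);cv2.imwrite("pics/w1.png",im);cv2.imwrite("pics/w1b.png",cv2.resize(im,(800,600)))
```

```text
[ 0.5102 -0.3671  0.2331] [179.9771   0.045   -0.206 ] [-38.8149   9.7213  65.639   -0.0475 104.6605  51.3791]
{'mtx': array([[297.3186,   0.    , 256.3069],
       [  0.    , 297.3186, 195.9043],
       [  0.    ,   0.    ,   1.    ]]), 'R': array([[-0.004 , -1.    , -0.0003],
       [-0.9625,  0.0038,  0.2713],
       [-0.2713,  0.0013, -0.9625]]), 't': array([-0.3648,  0.4565,  0.516 ])}
```

View pics/w1b.png

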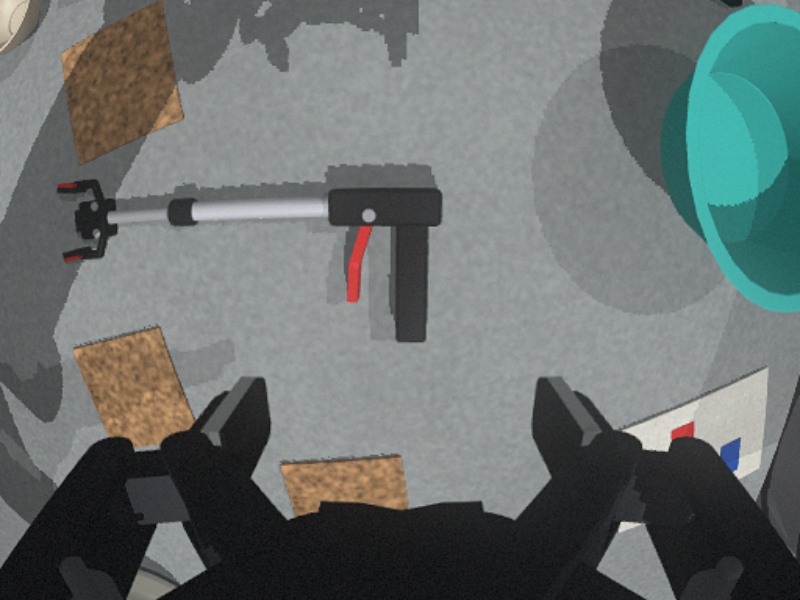

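```bash
cat >> h.py <<'E'
def wray(row,col):
    i=arm.camera_info("wrist");R=np.array(i["R"]);t=np.array(i["t"]).ravel()
    p=np.stack([np.asarray(col,float).ravel(),np.asarray(row,float).ravel()],-1)[:,None]
    n=cv2.fisheye.undistortPoints(p,np.array(i["mtx"]),np.zeros(4))[:,0]
    return -R.T@t,np.c_[n,np.ones(len(n))],R,t
def watz(row,col,z):
    c,n,R,t=wray(row,col);d=n@R;return c+d*((z-c[2])/d[:,2])[:,None]
def wdep(row,col,dep):
    c,n,R,t=wray(row,col);return (n*np.ravel(dep)[:,None]-t)@R
E
python3 - <<'E'
from h import *
np.set_printoptions(precision=4,suppress=True)
d=np.load("w1.npy");im=cv2.imread("pics/w1.png")
rr,cc=np.nonzero((d>0)&(np.arange(384)[:,None]<235));w=wdep(rr,cc,d[rr,cc])
# shaft: bright/any with z>.012, y range
m=(w[:,2]>.012)&(w[:,2]<.05)&(w[:,0]>.53)&(w[:,0]<.60)&(w[:,1]>-.28)&(w[:,1]<-.20)
print("shaft",m.sum(),np.polyfit(w[m,1],w[m,0],1),np.percentile(w[m],[2,50,98],axis=0))
m=(w[:,2]>.012)&(w[:,2]<.05)&(w[:,0]>.53)&(w[:,0]<.60)&(w[:,1]>-.2)&(w[:,1]<-.09)
print("shaft2",m.sum(),np.polyfit(w[m,1],w[m,0],1),np.percentile(w[m],[2,50,98],axis=0))
m=(w[:,2]>.02)&(w[:,2]<.045)&(w[:,0]>.44)&(w[:,0]<.53)&(w[:,1]>-.42)&(w[:,1]<-.345)
print("grip",m.sum(),np.percentile(w[m],[1,50,99],axis=0),cv2.minAreaRect((w[m,:2]*1000).astype(np.float32)))
m=(w[:,2]>.006)&(w[:,2]<.045)&(w[:,1]>-.13)&(w[:,1]<-.03)&(w[:,0]>.51)&(w[:,0]<.61)
print("head",np.percentile(w[m],[1,50,99],axis=0))
hsv=cv2.cvtColor(im,cv2.COLOR_BGR2HSV)
red=((hsv[...,0]<8)|(hsv[...,0]>172))&(hsv[...,1]>150)&(hsv[...,2]>80)
k=red[rr,cc]&(w[:,1]>-.4)&(w[:,1]<-.3);print("trig",np.percentile(w[k],[2,50,98],axis=0))
# mat
for b in((0.62,.76,-.18,-.04),):
    k=(hsv[...,1]>90)[rr,cc]&(w[:,0]>b[0])&(w[:,0]<b[1])&(w[:,1]>b[2])&(w[:,1]<b[3]);print(cv2.minAreaRect((w[k,:2]*1000).astype(np.float32)),w[k].mean(0))
q=[(0,161),(118,183),(162,82),(50,62)]
print(watz([p[0]*.64 for p in q],[p[1]*.64 for p in q],.004))
E
```

```text
shaft 765 [0.0056 0.5596] [[ 0.5503 -0.2787  0.0149]
 [ 0.5584 -0.242   0.0202]
 [ 0.5658 -0.2019  0.0226]]
shaft2 1062 [0.0322 0.5648] [[ 0.5366 -0.198   0.0132]
 [ 0.56   -0.1267  0.0191]
 [ 0.589  -0.0915  0.025 ]]
grip 1269 [[ 0.4523 -0.3873  0.025 ]
 [ 0.4918 -0.3752  0.0293]
 [ 0.529  -0.3631  0.0312]] ((490.7658386230469, -375.4300537109375), (24.60782814025879, 78.27735900878906), 89.18109130859375)
head [[ 0.5248 -0.1274  0.0075]
 [ 0.5603 -0.0944  0.0207]
 [ 0.5957 -0.0545  0.0251]]
trig [[ 0.4851 -0.3426  0.0209]
 [ 0.5143 -0.333   0.0242]
 [ 0.5415 -0.3265  0.0257]]
((683.6958618164062, -112.44892120361328), (120.10783386230469, 120.5499496459961), 12.847806930541992) [ 0.683  -0.117   0.0033]
[[ 0.7536 -0.1584  0.004 ]
 [ 0.6386 -0.1854  0.004 ]
 [ 0.6137 -0.0729  0.004 ]
 [ 0.7305 -0.0437  0.004 ]]
```

Call:
carry_out([
  [[2,-8,50],0,1],
  [[0,0,55],0,1],
  [[0,0,55],0,1],
  [[0,0,30],0,1],
  [[0,0,16],0,1],
  [[0,0,6],0,1],
  [[0,0,0],0,1],
  [[0,0,0],0,0.8],
  [[0,0,0],0,0.72],
  [[0,0,0],0,0.7],
  [[0,0,0],0,0.7],
])

```text
time: 4.22
ee_pos: [0.513, -0.3588, 0.0217]
ee_rot: [180.0, -0.0, -0.2]
wrist_force: [0.3, -0.3, 2.3]
grip_width: 0.0597
grip_force: 0.8
```

Call:
carry_out([
  [[0,0,0],0,0.69],
  [[0,0,0],0,0.68],
  [[0,0,0],0,0.68],
  [[0,0,0],0,0.68],
])

```text
time: 4.72
ee_pos: [0.513, -0.3582, 0.0218]
ee_rot: [-180.0, -0.0, -0.2]
wrist_force: [-0.4, 2.3, 5.8]
grip_width: 0.0582
grip_force: 3.1
```

Call:
carry_out([
  [[0,0,-3],0,0.67],
  [[0,0,-3],0,0.67],
  [[0,0,-3],0,0.67],
  [[0,0,0],0,0.67],
  [[0,-5,0],0,0.67],
  [[0,-15,0],0,0.67],
  [[0,-30,0],0,0.67],
  [[0,-30,0],0,0.67],
  [[0,-15,0],0,0.67],
  [[0,-5,0],0,0.67],
  [[0,0,0],0,0.67],
  [[0,0,0],0,0.67],
])

```text
time: 6.22
ee_pos: [0.5131, -0.2594, 0.0302]
ee_rot: [180.0, -0.0, -0.2]
wrist_force: [0.0, 0.7, -0.7]
grip_width: 0.0569
grip_force: 0.0
```

Run:
```python
from h import *
np.set_printoptions(precision=4,suppress=True)
print(arm.state()["ee_pos"],arm.state()["wrist_force"],arm.state()["wrist_torque"])
im,d=arm.get_image("wrist");np.save("w2.npy",d);cv2.imwrite("pics/w2.png",im)
it,dt=arm.get_image("top");np.save("t2.npy",dt);cv2.imwrite("pics/t2.png",it)
cv2.imwrite("pics/w2b.png",np.hstack([cv2.resize(im,(400,300)),cv2.resize(it[130:280,120:420],(400,200),interpolation=3)[:300].__class__ and cv2.copyMakeBorder(cv2.resize(it[130:280,120:420],(400,200)),0,100,0,0,0)]))
rr,cc=np.nonzero((d>0)&(np.arange(384)[:,None]<220));w=wdep(rr,cc,d[rr,cc])
for a,b in((-.18,-.1),(-.1,-.03),(0.01,.06),(.06,.1)):
  m=(w[:,2]>.012)&(w[:,2]<.06)&(w[:,0]>.5)&(w[:,0]<.62)&(w[:,1]>a)&(w[:,1]<b);print("wrist",a,m.sum(),np.percentile(w[m],[1,50,99],axis=0) if m.sum() else 0)
rr,cc=np.nonzero(dt>0);w=world("top",rr,cc,dt[rr,cc])
for a,b in((-.18,-.1),(-.1,-.03),(.0,.06),(.06,.1)):
  m=(w[:,2]>.012)&(w[:,2]<.06)&(w[:,0]>.5)&(w[:,0]<.62)&(w[:,1]>a)&(w[:,1]<b);print("top",a,m.sum(),np.percentile(w[m],[1,50,99],axis=0) if m.sum() else 0)
```

```text
[ 0.5131 -0.2594  0.0302] [ 0.0038  0.692  -0.6513] [ 0.0599 -0.0145 -0.0201]
wrist -0.18 2643 [[ 0.5438 -0.1797  0.0125]
 [ 0.5602 -0.1287  0.0177]
 [ 0.5765 -0.1004  0.0249]]
wrist -0.1 1244 [[ 0.5246 -0.0998  0.0122]
 [ 0.5558 -0.0929  0.0164]
 [ 0.5953 -0.072   0.0248]]
wrist 0.01 0 0
wrist 0.06 0 0
top -0.18 107 [[ 0.5461 -0.1788  0.0132]
 [ 0.5608 -0.1354  0.0197]
 [ 0.5761 -0.1002  0.0277]]
top -0.1 161 [[ 0.5284 -0.0973  0.013 ]
 [ 0.5624 -0.0807  0.0218]
 [ 0.5978 -0.0503  0.0313]]
top 0.0 0 0
top 0.06 0 0
```

View pics/w2b.png

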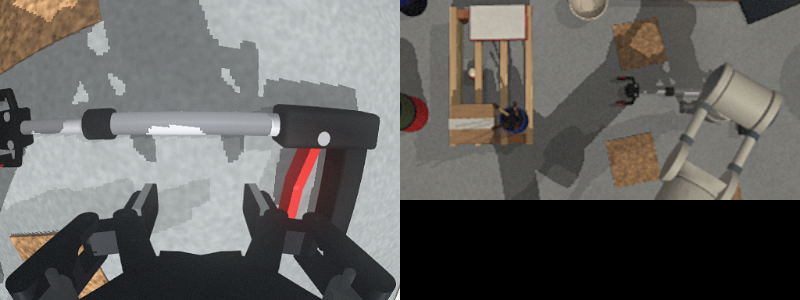

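Run:
```python
from h import *
np.set_printoptions(precision=4,suppress=True)
d=np.load("w2.npy")
rr,cc=np.nonzero((d>0));w=wdep(rr,cc,d[rr,cc])
for a,b,n in((140,210,"front"),(305,362,"rear")):
  m=(cc>a)&(cc<b)&(rr>225)&(rr<300)&(w[:,2]<.2)&(w[:,2]>.004)&(w[:,0]<.535)
  print(n,np.percentile(w[m],[1,5,50,95,99],axis=0))
  for r in range(228,290,8):
    k=[c for c in range(a,b,8)]
    print(r,[tuple((1000*v).astype(int)) for v in wdep([r]*len(k),k,d[r,k])])
m=(w[:,2]>.02)&(w[:,2]<.045)&(w[:,0]>.44)&(w[:,0]<.60)&(w[:,1]>-.42)&(w[:,1]<-.28);print(np.percentile(w[m],[1,50,99],axis=0))
```

```text
front [[ 0.5025 -0.2374  0.0342]
 [ 0.5068 -0.2338  0.0391]
 [ 0.5232 -0.2286  0.0686]
 [ 0.5293 -0.2179  0.098 ]
 [ 0.5297 -0.2154  0.0996]]
228 [(np.int64(511), np.int64(-183), np.int64(0)), (np.int64(511), np.int64(-188), np.int64(0)), (np.int64(511), np.int64(-194), np.int64(-1)), (np.int64(511), np.int64(-200), np.int64(0)), (np.int64(511), np.int64(-205), np.int64(-1)), (np.int64(511), np.int64(-210), np.int64(-1)), (np.int64(511), np.int64(-215), np.int64(-1)), (np.int64(512), np.int64(-221), np.int64(0)), (np.int64(512), np.int64(-226), np.int64(0))]
236 [(np.int64(505), np.int64(-182), np.int64(0)), (np.int64(505), np.int64(-187), np.int64(-1)), (np.int64(505), np.int64(-193), np.int64(-1)), (np.int64(505), np.int64(-199), np.int64(-1)), (np.int64(506), np.int64(-204), np.int64(0)), (np.int64(505), np.int64(-210), np.int64(-1)), (np.int64(523), np.int64(-225), np.int64(38)), (np.int64(523), np.int64(-229), np.int64(37)), (np.int64(506), np.int64(-225), np.int64(-1))]
244 [(np.int64(500), np.int64(-181), np.int64(0)), (np.int64(499), np.int64(-187), np.int64(-1)), (np.int64(4
[... 4999 characters left out ...]
7)), (np.int64(518), np.int64(-288), np.int64(69)), (np.int64(523), np.int64(-289), np.int64(76)), (np.int64(523), np.int64(-291), np.int64(78)), (np.int64(524), np.int64(-294), np.int64(78)), (np.int64(523), np.int64(-298), np.int64(78))]
284 [(np.int64(470), np.int64(-291), np.int64(0)), (np.int64(470), np.int64(-297), np.int64(0)), (np.int64(508), np.int64(-287), np.int64(59)), (np.int64(515), np.int64(-288), np.int64(69)), (np.int64(524), np.int64(-287), np.int64(83)), (np.int64(524), np.int64(-290), np.int64(84)), (np.int64(523), np.int64(-293), np.int64(83)), (np.int64(523), np.int64(-296), np.int64(83))]
[[ 0.4782 -0.3924  0.0203]
 [ 0.5491 -0.3497  0.0289]
 [ 0.5707 -0.2836  0.0417]]
```

Call:
carry_out([
  [[0,0,-20],0,0.75],
  [[0,20,-50],0,1],
  [[0,50,-30],0,1],
  [[0,30,0],0,1],
  [[0,0,0],0,1],
  [[0,0,0],0,1],
])

```text
time: 7.08
ee_pos: [0.5127, -0.3582, 0.1306]
ee_rot: [-180.0, -0.0, -0.2]
wrist_force: [-0.3, 0.6, 0.4]
grip_width: 0.0852
grip_force: 0.0
```

```bash
cat > meas.py <<'E'
from h import *
np.set_printoptions(precision=4,suppress=True)
print(arm.state()["ee_pos"])
im,d=arm.get_image("wrist");cv2.imwrite("pics/w3.png",im)
rr,cc=np.nonzero((d>0)&(np.arange(384)[:,None]<260));w=wdep(rr,cc,d[rr,cc])
m=(w[:,2]>.012)&(w[:,2]<.05)&(w[:,0]>.54)&(w[:,0]<.60)&(w[:,1]>-.28)&(w[:,1]<-.20)
print("shaft",m.sum(),np.polyfit(w[m,1],w[m,0],1),np.percentile(w[m],[2,50,98],axis=0))
m=(w[:,2]>.02)&(w[:,2]<.045)&(w[:,0]>.44)&(w[:,0]<.53)&(w[:,1]>-.42)&(w[:,1]<-.345)
print("grip",m.sum(),np.percentile(w[m],[1,50,99],axis=0),cv2.minAreaRect((w[m,:2]*1000).astype(np.float32)))
hsv=cv2.cvtColor(im,cv2.COLOR_BGR2HSV)
red=((hsv[...,0]<8)|(hsv[...,0]>172))&(hsv[...,1]>150)&(hsv[...,2]>80)
k=red[rr,cc]&(w[:,1]>-.4)&(w[:,1]<-.3);print("trig",np.percentile(w[k],[2,50,98],axis=0))
rr,cc=np.nonzero((d>0)&(d<.2));w=wdep(rr,cc,d[rr,cc]);k=(w[:,0]<.54)&(w[:,2]>.04)
print("tips",np.percentile(w[k],[.2,1,5],axis=0))
E
python3 meas.py
```

```text
[ 0.5127 -0.3582  0.1306]
shaft 1329 [0.0146 0.5624] [[ 0.5511 -0.2786  0.0142]
 [ 0.5591 -0.2435  0.0198]
 [ 0.5662 -0.2018  0.0221]]
grip 2313 [[ 0.4533 -0.3866  0.0253]
 [ 0.4941 -0.3742  0.0291]
 [ 0.5295 -0.3624  0.0306]] ((490.7489318847656, -374.6617126464844), (24.635814666748047, 78.50621795654297), 89.54462432861328)
trig [[ 0.4852 -0.3422  0.0189]
 [ 0.5139 -0.3323  0.0238]
 [ 0.5417 -0.3255  0.0252]]
tips [[ 0.5002 -0.4299  0.1428]
 [ 0.5018 -0.4274  0.1477]
 [ 0.5052 -0.4221  0.1627]]
```

Call:
carry_out([
  [[0,0,50],0,1],
  [[0,0,40],0,1],
  [[0,0,20],0,1],
  [[0,0,10],0,1],
  [[0,0,5],0,1],
  [[0,0,0],0,1],
  [[0,0,0],0,0.8],
  [[0,0,0],0,0.72],
  [[0,0,0],0,0.7],
  [[0,0,0],0,0.7],
])

```text
time: 8.38
ee_pos: [0.5132, -0.3591, 0.0063]
ee_rot: [179.9, -0.1, -0.2]
wrist_force: [-0.1, -0.4, 5.5]
grip_width: 0.0598
grip_force: 8.1
```

Run:
```python
from h import *
np.set_printoptions(precision=4,suppress=True)
s=arm.state();print(s["ee_pos"],s["wrist_force"],s["grip_force"])
im,d=arm.get_image("wrist");cv2.imwrite("pics/w4.png",im[100:330,60:440]);np.save("w4.npy",d)
```

```text
[ 0.5132 -0.3591  0.0063] [-0.0905 -0.4043  5.536 ] 8.082550474209711
```

View pics/w4.png

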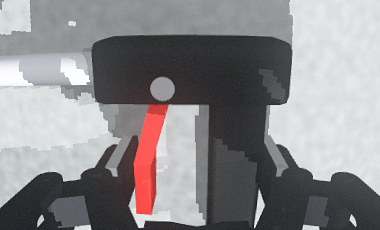

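Call:
carry_out([
  [[0,0,-2],0,0.69],
  [[0,0,-2],0,0.68],
  [[0,0,-2],0,0.68],
  [[0,0,-2],0,0.68],
  [[0,0,-2],0,0.68],
  [[0,0,0],0,0.68],
  [[0,0,0],0,0.68],
  [[0,0,0],0,0.68],
])

```text
time: 9.43
ee_pos: [0.5127, -0.3586, 0.0151]
ee_rot: [-180.0, 0.0, -0.2]
wrist_force: [0.3, -0.0, -2.3]
grip_width: 0.0582
grip_force: 7.9
```

```bash
cat > reach.py <<'E'
from h import *
np.set_printoptions(precision=4,suppress=True)
s=arm.state();p=s["ee_pos"];print(p,s["wrist_force"],s["wrist_torque"],s["grip_force"],s["grip_width"],s["time"])
im,d=arm.get_image("wrist");cv2.imwrite("pics/wl.png",im)
rr,cc=np.nonzero((d>0)&(np.arange(384)[:,None]<200));w=wdep(rr,cc,d[rr,cc])-[p[0],p[1],0]
# shaft rel to TCP, slices along y
for a in(.08,.12,.16,.20,.24):
  m=(w[:,0]>.025)&(w[:,0]<.07)&(w[:,1]>a)&(w[:,1]<a+.03)&(w[:,2]>.012)&(w[:,2]<.06)
  if m.sum()>20: print("shaft",a,np.percentile(w[m],[3,50,97],axis=0)[:, [0,2]].ravel())
it,dt=arm.get_image("top");cv2.imwrite("pics/tl.png",it);np.save("tl.npy",dt)
rr,cc=np.nonzero(dt>0);w=world("top",rr,cc,dt[rr,cc])-[p[0],p[1],0]
m=(w[:,0]>.0)&(w[:,0]<.1)&(w[:,1]>.26)&(w[:,1]<.33)&(w[:,2]>.012)&(w[:,2]<.06)
if m.sum(): print("jaws rel",m.sum(),np.percentile(w[m],[2,50,98],axis=0))
E
python3 reach.py
```

```text
[ 0.5127 -0.3586  0.0151] [ 0.2782 -0.0472 -2.3411] [-0.1322  0.0233 -0.0217] 7.88418052252382 0.058191313815065406 9.425
shaft 0.08 [0.038  0.0206 0.0458 0.0253 0.0521 0.0271]
shaft 0.12 [0.038  0.0186 0.0461 0.0244 0.0525 0.0262]
shaft 0.16 [0.0341 0.0125 0.0365 0.0163 0.0552 0.0205]
jaws rel 169 [[0.013  0.2616 0.015 ]
 [0.0462 0.2782 0.0241]
 [0.0812 0.3089 0.0314]]
```

Run:
```python
from h import *
np.set_printoptions(precision=4,suppress=True)
d=np.load("scene_d.npy");im=cv2.imread("pics/scene0.png")
rr,cc=np.nonzero(d>0);w=world("scene",rr,cc,d[rr,cc]);b,g,r=[im[rr,cc,i].astype(int) for i in range(3)]
k=(w[:,0]>.55)&(w[:,0]<.65)&(w[:,1]>.25)&(w[:,1]<.355)&(w[:,2]>.004)&(w[:,2]<.045)
print("scene",k.sum())
for i in np.nonzero(k)[0]: print(rr[i],cc[i],(1000*w[i]).astype(int),im[rr[i],cc[i]])
d=np.load("top_d.npy");rr,cc=np.nonzero(d>0);w=world("top",rr,cc,d[rr,cc])
k=(w[:,0]>.55)&(w[:,0]<.65)&(w[:,1]>.25)&(w[:,1]<.355)&(w[:,2]>.02)&(w[:,2]<.045)
print("top",np.percentile(w[k],[2,50,98],axis=0));
for r,c in((180.5,175),(187.5,175),(184,170.5),(190.5,175)):print(r,c,atz("top",r,c,.034))
k=(w[:,2]<.06)&(w[:,2]>.01)&(w[:,0]>.42)&(w[:,0]<.78)&(w[:,1]>.2)&(w[:,1]<.34)
h,_=0,0
im=cv2.imread("pics/top0.png")
for lo,hi in((.43,.56),(.64,.76)):
  j=k&(w[:,0]>lo)&(w[:,0]<hi);print("jar?",j.sum(),np.percentile(w[j],[5,50,95],axis=0) if j.sum() else 0)
j=(w[:,1]>.33)&(w[:,1]<.365)&(w[:,0]>.5)&(w[:,0]<.68)&(w[:,2]>.02)&(w[:,2]<.078);print("panel",np.percentile(w[j],[5,50,95],axis=0) if j.sum() else 0)
```

```text
scene 49
250 299 [590 294  35] [109 120 129]
250 300 [589 296  35] [112 127 139]
250 301 [586 296  34] [113 129 143]
250 302 [584 298  34] [113 132 149]
250 303 [583 300  35] [116 139 161]
251 298 [593 294  33] [112 128 140]
251 299 [593 297  35] [117 138 153]
251 300 [592 298  35] [120 144 164]
251 301 [590 300  36] [123 153 178]
251 302 [585 299  32] [127 164 197]
252 298 [597 297  35] [119 141 160]
252 299 [598 301  37] [123 152 176]
252 300 [593 300  34] [126 162 192]
253 295 [605 296  35] [ 72  74 122]
253 296 [602 296  34] [ 78  86 137]
253 297 [601 298  34] [102 123 160]
253 298 [599 299  34] [124 156 186]
254 295 [606 297  33] [ 62  71 137]
254 296 [605 299  34] [ 75  96 164]
254 297 [603 301  34] [107 142 195]
254 330 [551 354  42] [ 78 108 125]
255 295 [608 299  33] [ 82 107 166]
255 328 [558 354  43] [ 78 110 127]
255 330 [551 354  40] [ 75 104 121]
256 326 [564 354  44] [ 79 110 127]
256 327 [562 354  42] [ 78 108 125]
256 328 [557 353  39] [ 76 106 122]
256 330 [550 354  36] [ 72 101 116]
257 329 [554 354  35] [ 72 100 116]
257 330 [550 354  33] [ 70  98 113]
258 285 [61
[... 349 characters left out ...]
265 323 [571 354  21] [ 70  97 112]
265 327 [557 354  13] [ 74 103 119]
266 325 [564 354  13] [ 73 102 119]
267 325 [564 354  10] [ 76 106 123]
267 326 [560 354   8] [ 78 108 126]
268 326 [559 354   4] [ 80 110 127]
269 323 [570 354   8] [ 77 107 125]
269 324 [566 354   6] [ 79 110 127]
271 318 [587 354  11] [ 72 100 115]
top [[0.5546 0.2925 0.0236]
 [0.5971 0.3447 0.0334]
 [0.6459 0.3482 0.0444]]
180.5 175 [0.6123 0.3117 0.034 ]
187.5 175 [0.5886 0.311  0.034 ]
184 170.5 [0.6003 0.3265 0.034 ]
190.5 175 [0.5784 0.3106 0.034 ]
jar? 0 0
jar? 1 [[0.7373 0.3396 0.0329]
 [0.7373 0.3396 0.0329]
 [0.7373 0.3396 0.0329]]
panel [[0.5277 0.3438 0.0251]
 [0.5961 0.3463 0.0462]
 [0.6722 0.3488 0.0753]]
```

Call:
carry_out([
  [[0,0,-5],0,0.68],
  [[0,-10,0],0,0.68],
  [[0,-25,0],0,0.68],
  [[0,-35,0],0,0.68],
  [[5,-35,0],0,0.68],
  [[10,-35,0],0,0.68],
  [[10,-25,0],0,0.68],
  [[8,-20,0],0,0.68],
  [[5,-10,0],0,0.68],
  [[0,-5,0],0,0.68],
  [[0,0,0],0,0.68],
  [[0,0,0],0,0.68],
])

```text
time: 11.02
ee_pos: [0.5512, -0.1594, 0.0201]
ee_rot: [180.0, 0.0, -0.3]
wrist_force: [-0.4, 0.7, -2.3]
grip_width: 0.0582
grip_force: 7.9
```

```bash
python3 reach.py
python3 - <<'E'
import cv2
a=cv2.imread("pics/tl.png");cv2.imwrite("pics/tlb.png",cv2.resize(a[130:250,150:330],(720,480),interpolation=cv2.INTER_CUBIC))
E
```

```text
[ 0.5512 -0.1594  0.0201] [-0.4219  0.6691 -2.3399] [-0.1489  0.0157 -0.0203] 7.871037789154798 0.058208673513353376 11.025
shaft 0.08 [0.0373 0.024  0.0456 0.0296 0.0521 0.0314]
shaft 0.12 [0.0378 0.0235 0.0458 0.0288 0.0522 0.0307]
shaft 0.16 [0.0337 0.0157 0.0366 0.0209 0.0549 0.0259]
jaws rel 167 [[0.0122 0.262  0.0137]
 [0.0449 0.2786 0.0286]
 [0.0807 0.308  0.0361]]
```

View pics/tlb.png

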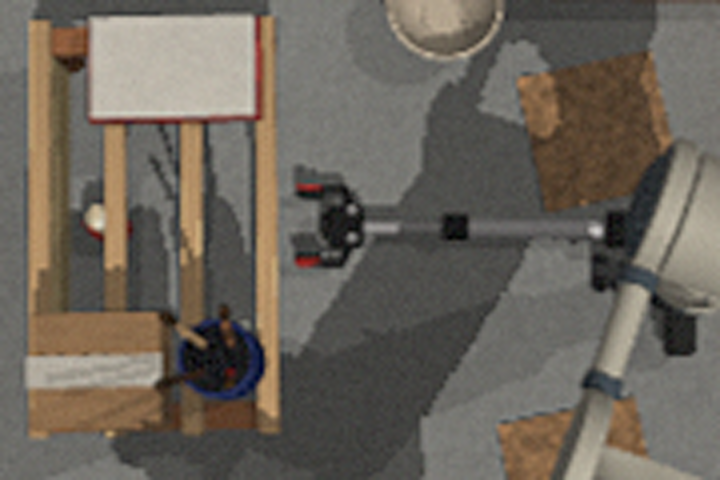

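Call:
carry_out([
  [[0,-10,0],0,0.68],
  [[0,-20,0],0,0.68],
  [[0,-25,0],0,0.68],
  [[0,-25,0],0,0.68],
  [[0,-25,0],0,0.68],
  [[0,-20,0],0,0.68],
  [[0,-15,0],0,0.68],
  [[0,-10,0],0,0.68],
  [[0,-6,0],0,0.68],
  [[0,-4,0],0,0.68],
  [[0,0,0],0,0.68],
  [[0,0,0],0,0.68],
])

```text
time: 12.62
ee_pos: [0.552, 0.0008, 0.0201]
ee_rot: [180.0, 0.0, -0.2]
wrist_force: [-0.2, -0.5, -2.7]
grip_width: 0.0581
grip_force: 7.9
```

```bash
python3 reach.py
python3 - <<'E'
import cv2
import numpy as np
a=cv2.imread("pics/tl.png");c=cv2.resize(a[155:215,160:220],(600,600),interpolation=cv2.INTER_CUBIC);cv2.imwrite("pics/tlc.png",c)
E
```

```text
[0.552  0.0008 0.0201] [-0.1979 -0.4839 -2.717 ] [-0.1329  0.0059 -0.0026] 7.865432670805603 0.05814797196130534 12.625
shaft 0.08 [0.0373 0.0243 0.0455 0.0296 0.052  0.0316]
shaft 0.12 [0.0376 0.0232 0.0457 0.0287 0.0521 0.0306]
shaft 0.16 [0.0337 0.0158 0.0363 0.0208 0.0548 0.0256]
jaws rel 189 [[0.0125 0.2606 0.0162]
 [0.0461 0.2782 0.0299]
 [0.081  0.3213 0.039 ]]
```

View pics/tlc.png

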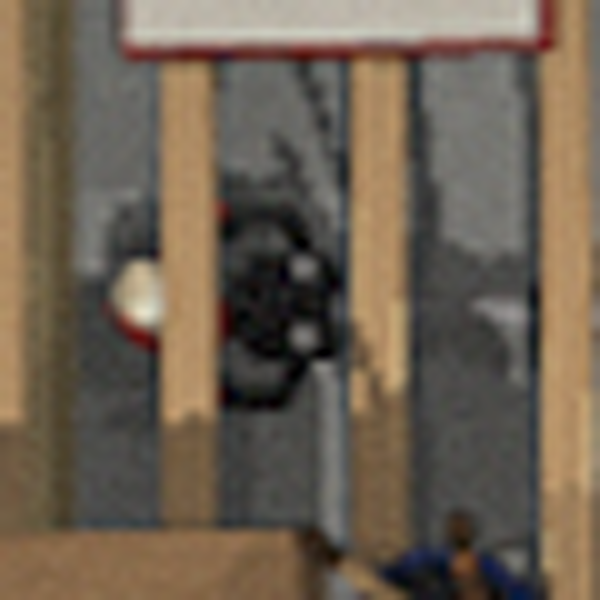

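Call:
carry_out([
  [[0,0,0],0,0.67],
  [[0,0,0],0,0.66],
  [[0,0,0],0,0.65],
  [[0,0,0],0,0.64],
  [[0,0,0],0,0.63],
  [[0,0,0],0,0.62],
  [[0,0,0],0,0.62],
])

```text
time: 13.6
ee_pos: [0.552, 0.0013, 0.0202]
ee_rot: [-180.0, 0.0, -0.2]
wrist_force: [-1.8, -0.5, -1.4]
grip_width: 0.0532
grip_force: 12.8
```

Call:
carry_out([
  [[0,0,0],0,0.61],
  [[0,0,0],0,0.61],
])

```text
time: 13.85
ee_pos: [0.552, 0.0013, 0.0202]
ee_rot: [-180.0, -0.0, -0.2]
wrist_force: [-1.2, -0.5, -0.8]
grip_width: 0.0527
grip_force: 13.2
```

Call:
carry_out([
  [[0,0,0],0,0.6],
  [[0,0,0],0,0.6],
])

```text
time: 14.1
ee_pos: [0.5521, 0.0012, 0.0202]
ee_rot: [-180.0, -0.0, -0.2]
wrist_force: [-0.2, 0.5, -2.3]
grip_width: 0.0518
grip_force: 19.7
```

Call:
carry_out([
  [[0,0,0],0,0.595],
  [[0,0,0],0,0.595],
  [[0,0,0],0,0.595],
])

```text
time: 14.48
ee_pos: [0.552, 0.0012, 0.0202]
ee_rot: [180.0, 0.0, -0.2]
wrist_force: [-1.4, -0.6, -1.7]
grip_width: 0.0513
grip_force: 24.0
```

Call:
carry_out([
  [[0,0,-1],0,0.595],
  [[0,4,-1],0,0.595],
  [[0,8,0],0,0.595],
  [[0,12,0],0,0.595],
  [[0,0,0],0,0.595],
])

```text
time: 15.1
ee_pos: [0.5519, -0.0241, 0.0221]
ee_rot: [180.0, 0.0, -0.3]
wrist_force: [-0.2, -0.3, -2.0]
grip_width: 0.0514
grip_force: 23.0
```

Call:
carry_out([
  [[0,8,0],0,0.595],
  [[0,15,0],0,0.595],
  [[0,20,0],0,0.595],
  [[0,22,0],0,0.595],
  [[0,22,0],0,0.595],
  [[0,22,0],0,0.595],
  [[0,22,0],0,0.595],
  [[0,20,0],0,0.595],
  [[0,15,0],0,0.595],
  [[0,10,0],0,0.595],
  [[0,4,0],0,0.595],
  [[0,0,0],0,0.595],
])

```text
time: 16.6
ee_pos: [0.5513, -0.2028, 0.0222]
ee_rot: [180.0, 0.0, -0.2]
wrist_force: [-0.1, -0.5, -2.0]
grip_width: 0.0512
grip_force: 22.8
```

Call:
carry_out([
  [[0,0,0],0,0.595],
  [[0,0,-3],0,0.595],
  [[0,0,-3],0,0.595],
  [[0,0,-3],0,0.595],
  [[0,0,-3],0,0.595],
  [[0,0,0],0,0.595],
  [[0,0,0],0,0.595],
])

```text
time: 17.48
ee_pos: [0.5512, -0.2027, 0.0341]
ee_rot: [-180.0, 0.0, -0.2]
wrist_force: [0.5, -0.1, -3.4]
grip_width: 0.0513
grip_force: 22.5
```

```bash
python3 reach.py
python3 - <<'E'
from h import *
np.set_printoptions(precision=4,suppress=True)
im,d=arm.get_image("scene");it=cv2.imread("pics/tl.png");dt=np.load("tl.npy")
p=arm.state()["ee_pos"]
for n,a,dd in(("scene",im,d),("top",it,dt)):
    hsv=cv2.cvtColor(a,cv2.COLOR_BGR2HSV)
    rr,cc=np.nonzero(dd>0);w=world(n,rr,cc,dd[rr,cc])
    k=(abs(w[:,0]-.598)<.05)&(abs(w[:,1]-.1)<.06)&(w[:,2]>.006)&(w[:,2]<.08)
    c=hsv[rr,cc];red=((c[:,0]<10)|(c[:,0]>170))&(c[:,1]>110);v=a[rr,cc].astype(int)
    cream=(v.min(1)>90)&(c[:,1]>25)
    for nm,q in(("red",k&red),("cream",k&cream)):
        if q.sum()>3:print(n,nm,q.sum(),np.percentile(w[q],[2,50,98],axis=0).ravel())
r,c=[int(x) for x in proj("scene",[.598,.1,.02])]
r2,c2=[int(x) for x in proj("top",[.598,.1,.02])]
cv2.imwrite("pics/s5.png",np.hstack([cv2.resize(im[r-40:r+40,c-40:c+40],(400,400),interpolation=2),cv2.resize(it[r2-30:r2+30,c2-30:c2+30],(400,400),interpolation=2)]))
E
```

```text
[ 0.5512 -0.2027  0.0341] [ 0.5393 -0.0912 -3.3556] [-0.5145  0.1525  0.0461] 22.459677862061653 0.05133964432617613 17.475
shaft 0.08 [0.0397 0.035  0.0479 0.04   0.0543 0.042 ]
shaft 0.12 [0.0405 0.0338 0.0486 0.0387 0.055  0.0407]
shaft 0.16 [0.0372 0.0257 0.0434 0.0324 0.0586 0.0373]
jaws rel 254 [[0.0221 0.2616 0.0218]
 [0.0511 0.289  0.0384]
 [0.0833 0.3248 0.0475]]
scene red 36 [0.5744 0.0678 0.0222 0.6124 0.0907 0.0379 0.6303 0.1047 0.0441]
scene cream 47 [0.5819 0.0835 0.0235 0.6006 0.1008 0.0436 0.6293 0.1126 0.0466]
top red 50 [0.5768 0.0897 0.0192 0.5952 0.1022 0.0379 0.6305 0.1199 0.046 ]
top cream 49 [0.5944 0.0958 0.0276 0.6047 0.109  0.0448 0.615  0.1223 0.049 ]
```

View pics/s5.png

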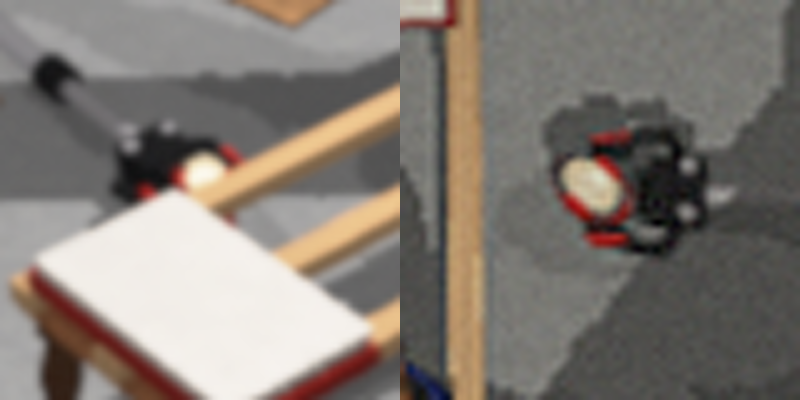

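Call:
carry_out([
  [[0,0,-3],0,0.595],
  [[-4,8,0],0,0.595],
  [[-5,18,0],0,0.595],
  [[-7,26,0],0,0.595],
  [[-8,30,0],0,0.595],
  [[-8,30,0],0,0.595],
  [[-6,26,0],0,0.595],
  [[-5,18,0],0,0.595],
  [[-3,9,0],0,0.595],
  [[0,4,0],0,0.595],
  [[0,0,0],0,0.595],
])

```text
time: 19.0
ee_pos: [0.505, -0.3712, 0.0371]
ee_rot: [-180.0, -0.0, -0.2]
wrist_force: [0.5, 0.5, -2.9]
grip_width: 0.0511
grip_force: 21.5
```

Call:
carry_out([
  [[0,0,0],1,0.595],
  [[0,0,0],2,0.595],
  [[0,0,0],3,0.595],
  [[0,0,0],3,0.595],
  [[0,0,0],3,0.595],
  [[0,0,0],3,0.595],
  [[0,0,0],3,0.595],
  [[0,0,0],3,0.595],
  [[0,0,0],2,0.595],
  [[0,0,0],2,0.595],
  [[0,0,0],0,0.595],
  [[0,0,0],0,0.595],
])

```text
time: 20.5
ee_pos: [0.5047, -0.3715, 0.0371]
ee_rot: [-180.0, 0.0, -25.2]
wrist_force: [-1.1, -0.6, -3.8]
grip_width: 0.0509
grip_force: 21.5
```

```bash
cat > pot.py <<'E'
from h import *
np.set_printoptions(precision=4,suppress=True)
s=arm.state();print(s["ee_pos"],s["ee_rot"],s["wrist_force"],s["grip_force"],s["grip_width"],s["time"])
M=np.array([.684,-.112]);a=np.radians(13)
ims=[]
for n in("scene","top"):
    im,dd=arm.get_image(n);hsv=cv2.cvtColor(im,cv2.COLOR_BGR2HSV)
    rr,cc=np.nonzero(dd>0);w=world(n,rr,cc,dd[rr,cc]);c=hsv[rr,cc]
    k=(abs(w[:,0]-M[0])<.09)&(abs(w[:,1]-M[1])<.09)&(w[:,2]>.009)&(w[:,2]<.08)
    red=((c[:,0]<8)|(c[:,0]>172))&(c[:,1]>130);v=im[rr,cc].astype(int);cream=(v.min(1)>90)&(c[:,1]>20)&(c[:,1]<120)
    for nm,q in(("red",k&red),("cream",k&cream)):
        if q.sum()>3:print(n,nm,q.sum(),np.percentile(w[q],[2,50,98],axis=0))
    r,q=[int(x) for x in proj(n,[M[0],M[1],.02])];ims.append(cv2.resize(im[r-40:r+40,q-40:q+40],(400,400),interpolation=2))
cv2.imwrite("pics/p.png",np.hstack(ims))
E
python3 pot.py
```

```text
[ 0.5047 -0.3715  0.0371] [-179.9972    0.008   -25.1863] [-1.0644 -0.6456 -3.804 ] 21.54183361271862 0.05093370852971472 20.5
scene red 200 [[ 0.6533 -0.1465  0.0145]
 [ 0.6873 -0.1019  0.0328]
 [ 0.7032 -0.0939  0.0459]]
scene cream 51 [[ 0.6677 -0.1329  0.0349]
 [ 0.6816 -0.1127  0.0461]
 [ 0.6941 -0.0991  0.0489]]
top red 64 [[ 0.6512 -0.1382  0.02  ]
 [ 0.6701 -0.1081  0.0396]
 [ 0.7045 -0.0933  0.0487]]
top cream 46 [[ 0.6717 -0.1212  0.0364]
 [ 0.6852 -0.1113  0.0451]
 [ 0.7021 -0.101   0.0513]]
```

View pics/p.png

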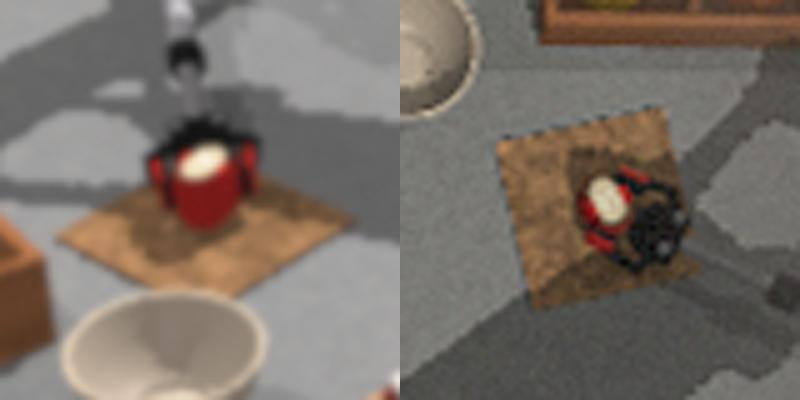

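Call:
carry_out([
  [[0,0,3],0,0.595],
  [[0,0,3],0,0.595],
  [[0,0,1],0,0.595],
  [[0,0,0],0,0.595],
  [[0,0,0],0,0.595],
])

```text
time: 21.22
ee_pos: [0.5048, -0.3716, 0.0303]
ee_rot: [-180.0, -0.0, -25.2]
wrist_force: [-0.2, 0.8, -2.0]
grip_width: 0.0513
grip_force: 21.5
```

Call:
carry_out([
  [[0,0,1],0,0.595],
  [[0,0,0],0,0.595],
  [[0,0,1],0,0.595],
  [[0,0,0],0,0.595],
  [[0,0,0],0,0.595],
])

```text
time: 21.85
ee_pos: [0.5047, -0.3716, 0.0282]
ee_rot: [-180.0, -0.0, -25.2]
wrist_force: [-0.4, 0.3, -3.3]
grip_width: 0.0514
grip_force: 21.6
```

```bash
python3 pot.py
```

```text
[ 0.5047 -0.3716  0.0282] [-179.9977   -0.004   -25.205 ] [-0.4224  0.3052 -3.2789] 21.624297086491424 0.05140846369459758 21.85
scene red 191 [[ 0.6515 -0.1429  0.0108]
 [ 0.6875 -0.1019  0.0274]
 [ 0.7046 -0.0939  0.039 ]]
scene cream 51 [[ 0.6666 -0.1344  0.0321]
 [ 0.6827 -0.1136  0.0398]
 [ 0.695  -0.1009  0.0426]]
top red 65 [[ 0.651  -0.1366  0.0122]
 [ 0.6735 -0.1091  0.0326]
 [ 0.7048 -0.0931  0.0413]]
top cream 45 [[ 0.6733 -0.122   0.0105]
 [ 0.6839 -0.1114  0.0398]
 [ 0.7337 -0.0591  0.0443]]
```

Call:
carry_out([
  [[0,0,1],0,0.595],
  [[0,0,0],0,0.595],
  [[0,0,1],0,0.595],
  [[0,0,0],0,0.595],
  [[0,0,0],0,0.595],
])

```text
time: 22.58
ee_pos: [0.5047, -0.3716, 0.0262]
ee_rot: [-180.0, -0.0, -25.2]
wrist_force: [-1.0, -1.1, -1.7]
grip_width: 0.0512
grip_force: 21.9
```

Call:
carry_out([
  [[0,0,1],0,0.595],
  [[0,0,0],0,0.595],
  [[0,0,0],0,0.595],
  [[0,0,0],0,0.595],
])

```text
time: 23.08
ee_pos: [0.5047, -0.3716, 0.0252]
ee_rot: [-180.0, -0.0, -25.2]
wrist_force: [-1.4, 0.2, -0.7]
grip_width: 0.0509
grip_force: 21.9
```

```bash
python3 pot.py; python3 -c "
from h import arm
print(arm.state()['wrist_torque'])"
```

```text
[ 0.5047 -0.3716  0.0252] [-179.9962   -0.0017  -25.2035] [-1.3837  0.2273 -0.6922] 21.939800488762558 0.05089659772616525 23.075
scene red 193 [[ 0.6529 -0.144   0.0105]
 [ 0.6876 -0.1025  0.0262]
 [ 0.7041 -0.0946  0.0395]]
scene cream 54 [[ 0.6683 -0.1259  0.0309]
 [ 0.6833 -0.1128  0.0396]
 [ 0.7676 -0.0243  0.0435]]
top red 64 [[ 0.6513 -0.1398  0.0125]
 [ 0.6752 -0.1109  0.0327]
 [ 0.7062 -0.0933  0.0411]]
top cream 43 [[ 0.6719 -0.1222  0.034 ]
 [ 0.6838 -0.1118  0.0383]
 [ 0.6973 -0.1014  0.0445]]
[0.05689468 0.08060738 0.19255746]
```

Call:
carry_out([
  [[0,0,0],0,0.6],
  [[0,0,0],0,0.605],
  [[0,0,0],0,0.61],
  [[0,0,0],0,0.62],
  [[0,0,0],0,0.63],
  [[0,0,0],0,0.64],
  [[0,0,0],0,0.65],
  [[0,0,0],0,0.66],
  [[0,0,0],0,0.67],
  [[0,0,0],0,0.68],
  [[0,0,0],0,0.68],
  [[0,0,0],0,0.68],
])

```text
time: 24.68
ee_pos: [0.5047, -0.3716, 0.0252]
ee_rot: [180.0, -0.0, -25.2]
wrist_force: [0.2, -0.6, -2.4]
grip_width: 0.0584
grip_force: 7.6
```

```bash
python3 pot.py
```

```text
[ 0.5047 -0.3716  0.0252] [179.999   -0.0044 -25.2079] [ 0.1611 -0.5894 -2.3648] 7.64885246520862 0.058351568744368726 24.675
scene red 171 [[ 0.6402 -0.1472  0.0106]
 [ 0.6893 -0.1014  0.0265]
 [ 0.7012 -0.0942  0.0391]]
scene cream 55 [[ 0.6676 -0.1322  0.0311]
 [ 0.6828 -0.1121  0.0389]
 [ 0.7702 -0.0222  0.0433]]
top red 59 [[ 0.6373 -0.1367  0.0135]
 [ 0.6672 -0.1092  0.032 ]
 [ 0.702  -0.0927  0.0399]]
top cream 49 [[ 0.6698 -0.1225  0.0167]
 [ 0.6836 -0.1088  0.0389]
 [ 0.697  -0.0988  0.0434]]
```

View pics/p.png

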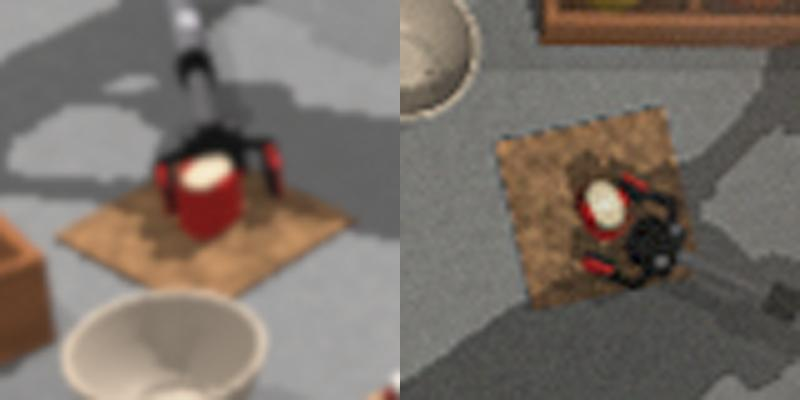

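Call:
carry_out([
  [[3,0,0],0,0.68],
  [[3,2,0],0,0.68],
  [[0,8,0],0,0.68],
  [[0,12,0],0,0.68],
  [[0,16,0],0,0.68],
  [[0,16,-5],0,0.68],
  [[0,14,-5],0,0.68],
  [[0,10,0],0,0.68],
  [[0,5,0],0,0.68],
  [[0,0,0],0,0.68],
])

```text
time: 26.02
ee_pos: [0.4746, -0.4493, 0.0349]
ee_rot: [-180.0, 0.0, -25.2]
wrist_force: [-0.4, 0.4, -1.8]
grip_width: 0.0581
grip_force: 8.0
```

```bash
python3 pot.py
```

```text
[ 0.4746 -0.4493  0.0349] [-179.9798    0.0264  -25.2213] [-0.4248  0.3547 -1.8249] 8.025565263815224 0.05814752254002903 26.025
scene red 118 [[ 0.6137 -0.1834  0.0106]
 [ 0.6892 -0.0992  0.0265]
 [ 0.7012 -0.0933  0.0455]]
scene cream 53 [[ 0.6678 -0.1257  0.0279]
 [ 0.6826 -0.1135  0.0393]
 [ 0.7657 -0.0271  0.0432]]
top red 38 [[ 0.6091 -0.1859  0.0119]
 [ 0.6655 -0.1098  0.0335]
 [ 0.6904 -0.0926  0.0457]]
top cream 46 [[ 0.67   -0.1198  0.0287]
 [ 0.6838 -0.109   0.0376]
 [ 0.6973 -0.0986  0.0444]]
```

Call:
carry_out([
  [[0,0,0],-2,0.68],
  [[0,0,0],-4,0.68],
  [[0,0,0],-4,0.68],
  [[0,0,0],-4,0.68],
  [[0,0,0],-4,0.68],
  [[0,0,0],-4,0.68],
  [[0,0,0],-3,0.68],
  [[10,0,0],0,0.68],
  [[15,0,5],0,0.68],
  [[5,0,5],0,0.68],
  [[0,0,5],0,0.68],
  [[0,0,0],0,0.68],
])

```text
time: 27.62
ee_pos: [0.5043, -0.449, 0.0189]
ee_rot: [-179.9, 0.1, -0.2]
wrist_force: [-1.3, -0.8, -2.1]
grip_width: 0.058
grip_force: 8.1
```

Call:
carry_out([
  [[0,0,3],0,0.68],
  [[0,0,3],0,0.68],
  [[0,0,2],0,0.68],
  [[0,0,2],0,0.68],
  [[0,0,1],0,0.68],
  [[0,0,0],0,0.68],
  [[0,0,0],0,0.68],
])

```text
time: 28.5
ee_pos: [0.5048, -0.4495, 0.0094]
ee_rot: [180.0, -0.0, -0.2]
wrist_force: [-1.0, -1.5, 0.8]
grip_width: 0.0581
grip_force: 9.0
```

Call:
carry_out([
  [[0,0,1],0,0.68],
  [[0,0,1],0,0.69],
  [[0,0,0],0,0.7],
  [[0,0,0],0,0.72],
  [[0,0,0],0,0.76],
  [[0,0,0],0,0.85],
  [[0,0,0],0,1],
  [[0,0,0],0,1],
  [[0,0,0],0,1],
])

```text
time: 29.62
ee_pos: [0.5048, -0.4493, 0.0072]
ee_rot: [-180.0, 0.0, -0.2]
wrist_force: [-0.1, 0.4, -0.5]
grip_width: 0.0855
grip_force: 0.0
```

Call:
carry_out([
  [[0,0,-5],0,1],
  [[0,0,-15],0,1],
  [[0,0,-30],0,1],
  [[0,0,-50],0,1],
  [[0,0,-50],0,1],
  [[0,0,-50],0,1],
  [[0,0,0],0,1],
  [[0,0,0],0,1],
])

```text
time: 30.62
ee_pos: [0.5048, -0.4494, 0.208]
ee_rot: [179.9, -0.1, -0.2]
wrist_force: [-0.0, 1.1, 0.4]
grip_width: 0.0853
grip_force: 0.0
```

```bash
python3 pot.py
python3 - <<'E'
from h import *
np.set_printoptions(precision=4,suppress=True)
im,d=arm.get_image("wrist");it,_=arm.get_image("top")
rr,cc=np.nonzero((d>0)&(np.arange(384)[:,None]<230));w=wdep(rr,cc,d[rr,cc])
for a,b,x0,x1 in((-.5,-.455,.44,.52),(-.36,-.3,.535,.57),(-.28,-.22,.535,.57),(-.2,-.14,.5,.6)):
    m=(w[:,1]>a)&(w[:,1]<b)&(w[:,0]>x0)&(w[:,0]<x1)&(w[:,2]>.01)
    if m.sum():print(a,m.sum(),np.percentile(w[m],[2,50,98],axis=0).ravel())
cv2.imwrite("pics/fin.png",np.hstack([cv2.resize(im,(400,300)),cv2.resize(it[100:280,180:420],(400,300))]))
E
```

```text
[ 0.5048 -0.4494  0.208 ] [179.949   -0.053   -0.2063] [-0.0145  1.0677  0.4105] 0.0 0.08533175034147183 30.625
scene red 118 [[ 0.6657 -0.1141  0.0108]
 [ 0.6886 -0.0989  0.0253]
 [ 0.6999 -0.093   0.0384]]
scene cream 53 [[ 0.6678 -0.1258  0.0311]
 [ 0.6824 -0.1125  0.0392]
 [ 0.7642 -0.0262  0.0432]]
top red 27 [[ 0.6631 -0.1241  0.0144]
 [ 0.673  -0.1026  0.0332]
 [ 0.6894 -0.0922  0.042 ]]
top cream 49 [[ 0.6695 -0.1223  0.0209]
 [ 0.6835 -0.109   0.0377]
 [ 0.6976 -0.0987  0.0419]]
-0.5 1403 [ 0.4459 -0.4789  0.0265  0.4838 -0.4674  0.0289  0.5185 -0.4555  0.0304]
-0.36 653 [ 0.5376 -0.3586  0.0144  0.5457 -0.331   0.0197  0.5531 -0.3012  0.022 ]
-0.28 421 [ 0.5364 -0.2793  0.0132  0.5437 -0.2544  0.0178  0.5535 -0.2217  0.024 ]
-0.2 1021 [ 0.5058 -0.1992  0.011   0.5421 -0.182   0.0211  0.5755 -0.146   0.0246]
```

View pics/fin.png

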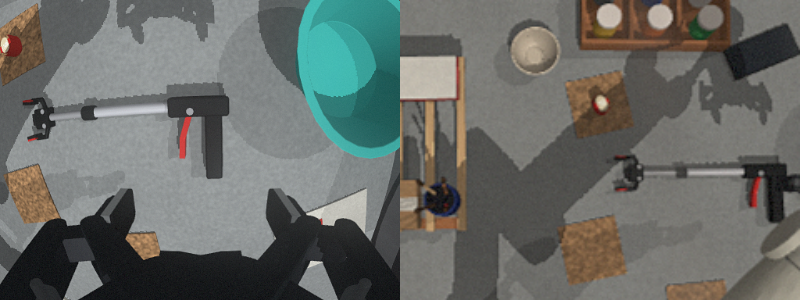

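The picture shows the pot upright at the middle of the mat (top view, about (600,103) in the crop). The reacher lies flat on bare table, released and clear of the pot and the mat.

```bash
python3 -c "
from cell import arm
print(arm.close_job())"
```

```text
the job is handed in; nothing more can be done
None
```

The job is handed in: in the last images the pot stands upright near the centre of the far mat and the reacher lies flat on bare table, clear of both; no verdict came back, and a first grasp that slipped off moved nothing I could measure.

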